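# Put the graphite crucibles away, nested and covered

## Task

Put the graphite melting ware away on the square firebrick, one piece after another: stand the wide crucible upright on the middle of the brick, then the middle-sized crucible in it, then the narrow one in that, each resting on the floor of the one below, and last lay the lid flat and centred on the narrow one. Graphite is brittle: set each piece down gently, never dropped or pressed in, and let go before fetching the next. Leave the two steel flasks and the ingot mould where they stand.

Things in the scene. Friction and masses are not known exactly. Their poses are not given: they have to be found in the camera images.
- wide_crucible: Widest of three dull grey graphite crucibles, an open cup standing upright, 58 mm tall, about 260 g. Foot 56 mm across, tapering out to 68 mm at 28 mm height, then a straight collar 68 mm across up to the rim. Wall 4 mm, bottom 26 mm thick (cavity 60 mm across, 32 mm deep). Origin: centre of the underside; z up its axis.
- middle_crucible: Middle-sized dull grey graphite crucible, upright, 66 mm tall, about 170 g. Foot 38 mm across, tapering out to 52 mm at 34 mm height, then a straight collar 52 mm across to the rim. Wall 4 mm, bottom 26 mm thick (cavity 44 mm across, 40 mm deep). Seated in the wide one, its underside is 26 mm above the wide one's and its top 34 mm stand clear of the rim. Origin: centre of the underside; z up.
- narrow_crucible: Narrowest dull grey graphite crucible, upright, 74 mm tall, about 90 g. Foot 25 mm across, tapering out to 36 mm at 34 mm height, then a straight collar 36 mm across to the rim. Wall 4 mm, bottom 26 mm thick. Seated in the middle one, its underside is 26 mm above the middle one's and its top 34 mm stand clear of the rim. Origin: centre of the underside; z up.
- lid: Dull grey graphite lid lying flat: a disc 48 mm across and 6 mm thick with an upright round knob on its middle, 18 mm across and 28 mm tall (34 mm overall), about 40 g. Flat underside. Origin: centre of the underside; z up through the knob.
- firebrick: Square cream-coloured firebrick slab, 100 x 100 mm, 30 mm thick, fixed on the bench, sides along its x and y. Origin: centre of the underside; the top face is 30 mm above it.
- tall_flask: Bystander: bright steel casting flask with rows of small dark perforations, a straight tube open at both ends, 62 mm across, 75 mm tall, standing. Origin: centre of the underside. Leave it.
- short_flask: Bystander: the shorter steel casting flask with perforations, a straight tube open at both ends, 52 mm across, 50 mm tall, standing. Origin: centre of the underside. Leave it.
- ingot_mould: Bystander: dark steel trough-shaped ingot mould, 100 mm long (its x), 40 mm wide, 24 mm tall. Origin: centre of the underside. Leave it.

How it is judged:
By the outcome, as a careful person would: the job done as asked, in the order asked, and still so for the second after the job is handed in, with the robot touching nothing.
It also fails if it takes over 104 s, if anything falls off the work surface, if the arm or the gripper's body presses on something with over 40 N, if the wrist force passes 120 N, or if a joint passes its speed limit or range.

## Robot

A 6-joint arm with a two-finger parallel gripper is mounted at the origin on the work surface. World frame = base frame: x ahead of the robot, y to its left, z up, the work surface at z = 0. Lengths are in m, angles in rad, forces in N, time in s.
With the tool pointing down it reaches from about 0.275 to 0.75 m from the base axis. Payload 10.2 kg.
Tool frame: the origin (TCP) lies midway between the tips of the shut fingers; the grasp point (between the pads) lies 19 mm behind it (env.hold_point_z is the distance from the TCP to the grasp point, in m); z points along the fingers, y is the line along which they close (so a half turn about z gives the same grasp; the last joint's range is limited). The gripper opens to 85 mm and grips with 20 to 120 N. Pads are 22 mm wide; open, the fingers measure 114 mm over their backs; the gripper's body (76 mm by 85 mm) begins 54 mm behind the grasp point. The pads swing forward as they close: fully open they stand 13 mm farther back than shut.
Start: joints at [1.035, 0.313, 1.498, -0, 1.331, -0.223], TCP at [0.162, 0.5, 0.231] pointing down, gripper open.
Joint ranges: [-2.94, 2.94], [-0.97, 2.17], [0.19, 2.56], [-1.23, 4.37], [0.02, 3.11], [-2.88, 2.88]. Speed limits (rad/s): [2.39, 2.39, 3.01, 3.14, 3.14, 3.14].

## Interface

Orientations are given as a unit quaternion [x, y, z, w].
In Python, from bench import env, kinematics, monitor, eyes, job gives the robot as it stands. The module is installed in compiled form; this text tells all that it offers. Calls block until the motion is done:
- env.reach(position, orientation): joint-space move of the TCP to a pose.
- env.movel(position, velocity=0.15, frame=None, guard=None): straight line of the TCP; frame=None keeps the orientation; velocity is the mean speed in m/s. With guard (N) it stops when the force on the tool has changed by that much, and returns True; else False.
- env.set_joints(angles): joint-space move.
- env.release() and env.close_gripper(effort=None): open the fingers fully, or close them until they stop; effort is the grip in N (None keeps the last).
- env.hold(seconds).
- kinematics.ik(position, orientation): joint angles nearest the present ones, or None.
- monitor.sense(): the state.
- eyes.grab_frame(name): name is "scene" or "top" or "wrist"; returns a dict with "frame" (384x512x3 uint8, red, green, blue), "mtx" (3x3 intrinsics, pixels), "k1" (the pictures are not rectified: a ray, as slopes to the right and down, at radius r is drawn at 1 + k1 r^2 times it, then the intrinsics apply), "view" (4x4, takes a point from world to camera coordinates). Camera axes: x right, y down, z forward; pixel columns grow to the right and rows downward; lengths in m; the calibration is good to about 2 mm. A picture is of the moment at which its call begins. There is no depth.
A pose or a line that the arm cannot do raises env.MotionError and nothing moves.
- job.hand_in(): hands the job in; it is judged then, once.
The state is a dict: "clock": time; "joints": joint angles; "qvel": joint speeds; "joint_efforts": joint torques, N m; "position": TCP position; "ee_rot": TCP orientation; "contact_force": force on the tool from outside, world axes, zero at the start; "ft_torque": the same for the moment, N m; "finger_gap": opening from 0.0 (shut) to 1.0 (fully open); "gripper_force": force on a finger pad.
Only numpy, scipy, OpenCV 4.12 (cv2) and the standard library are available. Lean on these libraries where they do the work, as an engineer would, in place of code of your own. Each camera call takes 0.05 s, during which the arm holds its last target. There are 200 camera calls.

## Working session

There is one attempt and no reset: what is moved stays moved. The work goes in short steps, each a Python script; the robot and the scene stay as the last script left them, time stands still between calls to the robot, and variables do not carry over. Pictures are saved under pics/ and viewed, at most 14 in all, crops included, and the job is handed in when it is done.

```bash
mkdir -p pics; python3 - <<'E'
from bench import env, kinematics, monitor, eyes, job
import cv2,numpy as np
for n in("scene","top"):
    f=eyes.grab_frame(n);cv2.imwrite(f"pics/{n}0.png",f["frame"][:,:,::-1])
    print(n,f["mtx"].tolist(),f["k1"],np.round(f["view"],3).tolist())
s=monitor.sense();print(s["clock"],s["ee_rot"],env.hold_point_z)
E
```

```text
scene [[399.2165089538697, 0.0, 250.9075053813064], [0.0, 399.2165089538697, 189.42731847069126], [0.0, 0.0, 1.0]] -0.05603732072983754 [[-0.294, 0.956, -0.02, 0.167], [0.601, 0.168, -0.781, -0.298], [-0.743, -0.241, -0.624, 1.404], [0.0, 0.0, 0.0, 1.0]]
top [[370.66072515595107, 0.0, 256.9406790644843], [0.0, 370.66072515595107, 193.75877477875505], [0.0, 0.0, 1.0]] -0.10978318720163306 [[0.002, -1.0, -0.006, -0.001], [-0.995, -0.001, -0.097, 0.519], [0.097, 0.006, -0.995, 1.199], [0.0, 0.0, 0.0, 1.0]]
0.1 [ 1.55755246e-01  9.87795518e-01 -5.27344450e-04 -1.99100194e-04] 0.0187
```

View pics/top0.png

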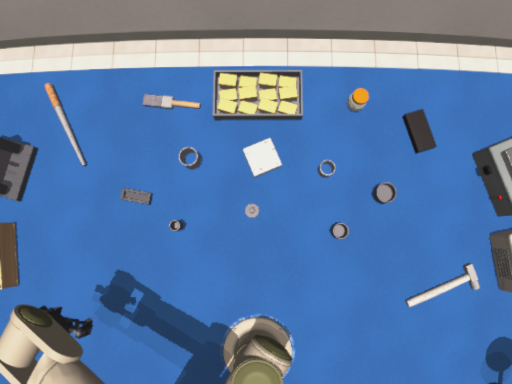

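View pics/scene0.png

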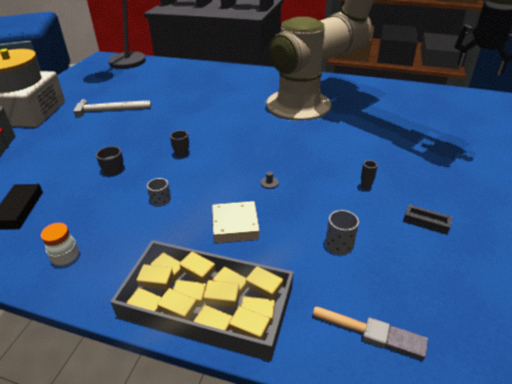

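Top view: wide crucible (385,192), middle (340,230), narrow (176,225), lid (252,211), brick (262,157). The flasks are at (189,157) and (327,168), and the mould is at (137,197). The scene view agrees.

```bash
cat > h.py <<'E'
from bench import env, kinematics, monitor, eyes, job
import cv2,numpy as np
from scipy.spatial.transform import Rotation as R
def cast(f,uv,z):
    uv=np.asarray(uv,float).reshape(-1,1,2)
    n=cv2.undistortPoints(uv,f["mtx"],np.array([f["k1"],0,0,0.]))[:,0]
    V=np.asarray(f["view"]);C=-V[:3,:3].T@V[:3,3]
    d=np.c_[n,np.ones(len(n))]@V[:3,:3]
    return C+d*((z-C[2])/d[:,2])[:,None]
def proj(f,P):
    V=np.asarray(f["view"]);r=cv2.Rodrigues(V[:3,:3])[0]
    return cv2.projectPoints(np.asarray(P,float).reshape(-1,1,3),r,V[:3,3],f["mtx"],np.array([f["k1"],0,0,0.]))[0][:,0]
def blobs(f,amin=60):
    """non-blue contours"""
    h=cv2.cvtColor(f["frame"],cv2.COLOR_RGB2HSV)
    m=((h[...,1]<140)|(h[...,0]<95)|(h[...,0]>130)).astype(np.uint8)*255
    c=cv2.findContours(m,cv2.RETR_EXTERNAL,cv2.CHAIN_APPROX_NONE)[0]
    return [x for x in c if cv2.contourArea(x)>amin]
def down(yaw):  # tool down, closing axis (tool y) at angle yaw from world y
    return (R.from_euler('z',yaw)*R.from_quat([0,1,0,0])).as_quat()
E
python3 - <<'E'
from h import *
f=eyes.grab_frame("top")
near=dict(wide=(385,192,.058),mid=(340,230,.066),narrow=(176,225,.074),lid=(252,211,.01),brick=(262,157,.03),tall=(189,157,.075),short=(327,168,.05),mould=(137,197,.024))
B=blobs(f)
for k,(u,v,z) in near.items():
    for c in B:
        if cv2.pointPolygonTest(c,(u,v),True)>-3:
            (a,b),w,ang=cv2.minAreaRect(c);print(k,np.round((a,b),1),np.round(w,1),round(ang),cast(f,(a,b),z/2)[0].round(3))
w=eyes.grab_frame("wrist");s=monitor.sense();V=np.asarray(w["view"])
T=R.from_quat(s["ee_rot"]).as_matrix();C=-V[:3,:3].T@V[:3,3]
print("cam in tool",T.T@(C-s["position"]),(V[:3,:3]@T).round(2).tolist(),w["mtx"][0][0])
g=cv2.resize(f["frame"][120:260,110:420],None,fx=2.5,fy=2.5,interpolation=cv2.INTER_CUBIC)
cv2.imwrite("pics/crop.png",g[:,:,::-1])
E
```

```text
wide [384.5 192.5] [21. 23.] 90 [ 0.523 -0.425  0.029]
mid [339.8 230.4] [17.9 17. ] 27 [ 0.398 -0.271  0.033]
narrow [175.  225.5] [11. 14.] 90 [0.413 0.268 0.037]
lid [251.5 210. ] [14. 15.] 90 [0.466 0.018 0.005]
brick [261.8 156.7] [32.2 32.2] 67 [ 0.645 -0.016  0.015]
tall [189.5 157.5] [24.  19.8] 45 [0.639 0.224 0.038]
short [326.3 168.2] [16.3 18.4] 45 [ 0.605 -0.231  0.025]
mould [135.7 195.8] [31.2 12.7] 11 [0.513 0.41  0.012]
cam in tool [ 0.08107933 -0.00049321 -0.14320717] [[-0.0, 1.0, -0.0], [-0.95, -0.0, -0.31], [-0.31, -0.0, 0.95]] 331.3998355600146
```

View pics/crop.png

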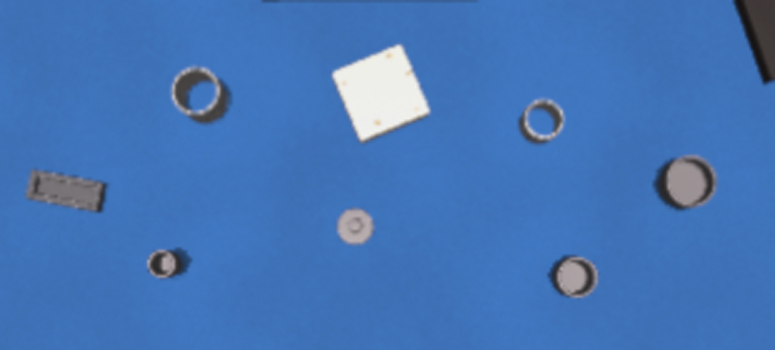

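The pieces are well spread, with no grasp neighbours. The wide crucible is at crop (689,182) and the brick at (381,92). Next I'll take refined looks with the wrist camera placed vertically above each piece.

```bash
cat >> h.py <<'E'
CAM=np.array([.08108,-.0005])
def camtcp(xy,yaw,z=.2):
    M=R.from_quat(down(yaw)).as_matrix()
    return np.r_[np.array(xy)-M[:2,:2]@CAM,z]
def look(xy,ztop,yaw,rect=False,go=True,save=None,z=.2):
    if go: env.reach(camtcp(xy,yaw,z),down(yaw))
    f=eyes.grab_frame("wrist")
    if save: cv2.imwrite(save,f["frame"][:,:,::-1])
    p=proj(f,[*xy,ztop])[0]
    c=min(blobs(f,300),key=lambda c:-cv2.pointPolygonTest(c,(float(p[0]),float(p[1])),True))
    P=cast(f,c[:,0],ztop)[:,:2]
    if rect:
        (a,w,g)=cv2.minAreaRect((P*1000).astype(np.float32)); return np.array(a)/1000,np.array(w),g
    # algebraic circle fit
    A=np.c_[2*P,np.ones(len(P))];s=np.linalg.lstsq(A,(P**2).sum(1),rcond=None)[0]
    r=np.sqrt(s[2]+s[:2]@s[:2]);e=np.hypot(*(P-s[:2]).T)-r
    return s[:2],r*1000,np.abs(e).max()*1000
E
python3 - <<'E'
from h import *
for yaw in(0,np.pi/2,np.pi,-np.pi/2):
    for n,p in dict(w=(.523,-.425),b=(.645,-.016),m=(.398,-.271),n=(.413,.268),l=(.466,.018)).items():
        q=[kinematics.ik(camtcp(p,yaw),down(yaw)),kinematics.ik([*p,.03],down(yaw)),kinematics.ik([*p,.2],down(yaw))]
        print(round(yaw,2),n,[None if a is None else np.round(a,1)[[0,5]].tolist() for a in q])
t=monitor.sense()["clock"]
print(look((.645,-.016),.03,np.pi,True,save="pics/w1.png"),monitor.sense()["clock"]-t)
E
```

```text
0 w [[-0.8, -2.3], [-0.9, -2.4], [-0.9, -2.4]]
0 b [[-0.2, -1.8], [-0.2, -1.8], [-0.2, -1.8]]
0 m [[-0.7, -2.3], [-0.8, -2.4], [-0.8, -2.4]]
0 n [[0.3, -1.3], [0.3, -1.2], [0.3, -1.2]]
0 l [[-0.2, -1.8], [-0.2, -1.8], [-0.2, -1.8]]
1.57 w [[-0.8, 2.4], [-0.9, 2.3], [-0.9, 2.3]]
1.57 b [None, None, None]
1.57 m [[-0.7, 2.4], [-0.8, 2.3], [-0.8, 2.3]]
1.57 n [[0.5, -2.7], [0.3, -2.8], [0.3, -2.8]]
1.57 l [None, None, None]
3.14 w [[-1.0, 0.6], [-0.9, 0.7], [-0.9, 0.7]]
3.14 b [[-0.2, 1.3], [-0.2, 1.4], [-0.2, 1.4]]
3.14 m [[-1.0, 0.6], [-0.8, 0.7], [-0.8, 0.7]]
3.14 n [[0.4, 2.0], [0.3, 1.9], [0.3, 1.9]]
3.14 l [[-0.3, 1.3], [-0.2, 1.4], [-0.2, 1.4]]
-1.57 w [[-0.9, -0.9], [-0.9, -0.9], [-0.9, -0.9]]
-1.57 b [[-0.3, -0.3], [-0.2, -0.2], [-0.2, -0.2]]
-1.57 m [[-0.9, -0.9], [-0.8, -0.8], [-0.8, -0.8]]
-1.57 n [[0.2, 0.2], [0.3, 0.3], [0.3, 0.3]]
-1.57 l [[-0.4, -0.4], [-0.2, -0.2], [-0.2, -0.2]]
(array([ 0.64319366, -0.01530273]), array([101.30784607, 101.73768616]), 22.8832950592041) 2.3832999999999998
```

View pics/w1.png

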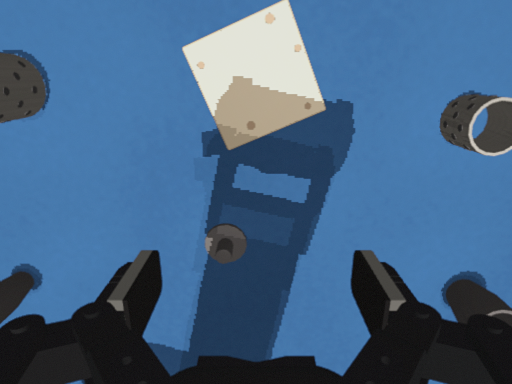

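The wrist view shows the whole brick around (255,75), partly in the arm's shadow. It measures about 101 mm square, as expected. Next: look at the wide crucible, then grasp it.

```bash
cat >> h.py <<'E'
Y=np.pi
def pick(xy,h,swing,effort=30,zup=.2):
    """h: pad height on piece standing on the bench"""
    z=h-.0187-swing
    env.reach([*xy,z+.09],down(Y)); env.movel([*xy,z],.12)
    env.close_gripper(effort); s=monitor.sense()
    print("grip gap",s["finger_gap"],"F",s["gripper_force"],"t",s["clock"])
    p=s["position"]; env.movel([p[0],p[1],zup],.15)
    print("lifted gap",monitor.sense()["finger_gap"],monitor.sense()["contact_force"].round(2) if hasattr(monitor.sense()["contact_force"],'round') else monitor.sense()["contact_force"])
    return z
E
python3 - <<'E'
from h import *
c,r,e=look((.523,-.425),.058,Y,save="pics/w2.png"); print(c,r,e)
if abs(r-34)<1.5 and e<2:
    pick(c,.043,.009)
f=eyes.grab_frame("wrist");cv2.imwrite("pics/w3.png",f["frame"][:,:,::-1]);print(monitor.sense()["position"],monitor.sense()["clock"])
E
```

```text
[ 0.35689234 -0.43402259] 220.33346068988257 180.7518414770927
[ 0.44265251 -0.42460746  0.20010904] 4.2583
```

View pics/w3.png

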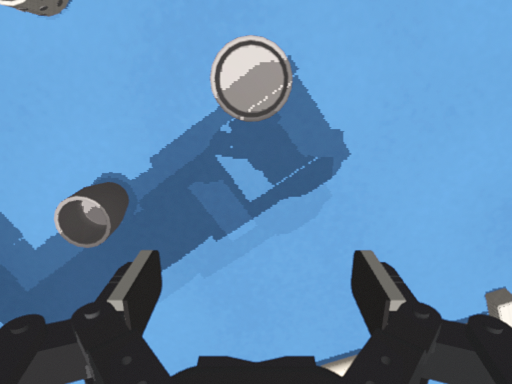

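The crucible rim is clear at (251,78), but brighter exposure broke the mask threshold. I'll tighten the saturation cut and go on.

```bash
sed -i 's/<140)/<95)/' h.py; python3 - <<'E'
from h import *
c,r,e=look((.523,-.425),.058,Y,go=False); print(c,r,e)
if abs(r-34)<1.5 and e<2.5:
    c,r,e=look(c,.058,Y,go=False); print(c,r,e)
    pick(c,.043,.009)
    print(monitor.sense()["position"],monitor.sense()["clock"])
    f=eyes.grab_frame("wrist");cv2.imwrite("pics/w4.png",f["frame"][:,:,::-1])
E
```

```text
[ 0.52152782 -0.42046133] 33.48688910782287 0.5962791912010323
[ 0.52152549 -0.42041227] 33.48864811989169 0.6547822335243453
grip gap 0.7888396033761134 F 33.95804953761399 t 6.1333
lifted gap 0.7916031252620993 [ 0.09  0.26 -2.93]
[ 0.52166159 -0.42052488  0.19892266] 7.5167
```

```bash
cat >> h.py <<'E'
def place(xy,znom,above=.06,guard=3.,zup=.12):
    env.reach([*xy,znom+above],down(Y)); env.movel([*xy,znom+.006],.10); env.hold(.2)
    g=env.movel([*xy,znom-.004],.015,guard=guard); s=monitor.sense()
    print("guard",g,"dz",1000*(s["position"][2]-znom),s["contact_force"],s["clock"])
    if not g: return g
    env.release(); p=s["position"]; env.movel([p[0],p[1],znom+zup],.15)
    print("pos",p); return g
E
python3 - <<'E'
from h import *
B=(.6432,-.0153)
if place(B,.0453):
    print(look(B,.088,Y,save="pics/w5.png",z=.24)); f=eyes.grab_frame("wrist")
    print(monitor.sense()["clock"])
E
```

```text
guard True dz 1.3591761340229145 [-1.36978129 -0.18071655  4.23337041] 10.475
pos [ 0.64326482 -0.01531778  0.04665918]
(array([ 0.64312066, -0.01545192]), np.float64(48.15270629174878), np.float64(10.548840588801623))
12.3667
```

View pics/w5.png

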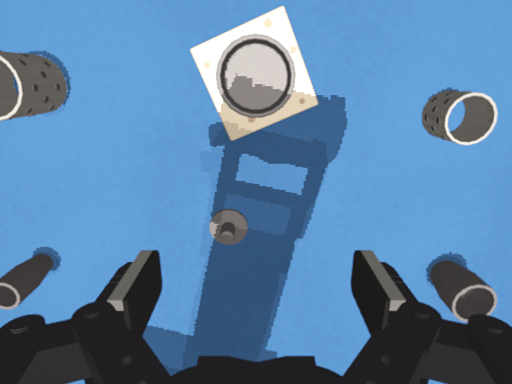

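The wide crucible stands upright on the brick with its rim centred near (256,76). I'll measure it from the dark inner-rim ring and compare with the brick outline, then go on to the middle crucible.

```bash
cat >> h.py <<'E'
def cfit(P):
    A=np.c_[2*P,np.ones(len(P))];s=np.linalg.lstsq(A,(P**2).sum(1),rcond=None)[0]
    r=np.sqrt(s[2]+s[:2]@s[:2]);e=np.hypot(*(P-s[:2]).T)-r
    return s[:2],r*1000,np.abs(e).max()*1000
def inner(f,xy,ztop,rad,thr=80):
    """inner rim edge: outer border of the dark cavity wall near xy"""
    g=cv2.cvtColor(f["frame"],cv2.COLOR_RGB2GRAY)
    p=proj(f,[[*xy,ztop],[xy[0],xy[1]+rad+.003,ztop]]);R0=np.linalg.norm(p[1]-p[0])
    m=np.zeros_like(g);cv2.circle(m,tuple(int(round(a)) for a in p[0]),int(R0),255,-1)
    m[g>=thr]=0
    c=max(cv2.findContours(m,cv2.RETR_EXTERNAL,cv2.CHAIN_APPROX_NONE)[0],key=lambda c:cv2.boundingRect(c)[2]*cv2.boundingRect(c)[3])
    return cfit(cast(f,cv2.convexHull(c)[:,0],ztop)[:,:2])
E
python3 - <<'E'
from h import *
f=eyes.grab_frame("wrist");B=(.6432,-.0153)
for t in(60,80,100):print(t,inner(f,B,.088,.030,t))
print(look(B,.03,Y,True,go=False),monitor.sense()["clock"])
c,r,e=look((.398,-.271),.066,Y,save="pics/w6.png"); print(c,r,e)
if abs(r-26)<1.2 and e<2:
    pick(c,.056,.0046)
    print(monitor.sense()["position"],monitor.sense()["clock"])
E
```

```text
60 (array([ 0.64290702, -0.01684135]), np.float64(27.771122567444433), np.float64(0.6048838270739654))
80 (array([ 0.64266049, -0.01549773]), np.float64(29.465236763007884), np.float64(0.3684336953579184))
100 (array([ 0.64258419, -0.01551466]), np.float64(29.75800025964641), np.float64(0.39321265300223257))
(array([ 0.64326465, -0.01539365]), array([100.85250092, 101.37334442]), 22.946184158325195) 12.4667
[ 0.39751731 -0.26563498] 25.448041894555516 0.6891678616030226
grip gap 0.6091498433327223 F 30.652035232633352 t 15.6917
lifted gap 0.6094385709579183 [-0.42  0.06 -1.74]
[ 0.39746874 -0.26551157  0.19916676] 16.9583
```

```bash
sed -i 's/    if not g: return g/    if not g or abs(s["position"][2]-znom)>.0025: return False/' h.py
python3 - <<'E'
from h import *
B=(.6427,-.0155)
if place(B,.0887,above=.065):
    env.reach(camtcp(B,Y,.27),down(Y));f=eyes.grab_frame("wrist")
    cv2.imwrite("pics/w7.png",f["frame"][:,:,::-1])
    for t in(80,100):print(t,inner(f,B,.122,.022,t))
    print(monitor.sense()["clock"])
E
```

```text
guard True dz 0.7066688678103589 [-0.42966399 -0.34616465  5.35195816] 19.675
pos [ 0.6427919  -0.01544332  0.08940667]
80 (array([ 0.64241416, -0.01538474]), np.float64(21.434496479676323), np.float64(0.2316602809019873))
100 (array([ 0.64237401, -0.0152805 ]), np.float64(21.714319667470214), np.float64(0.2729310651571164))
21.6
```

View pics/w7.png

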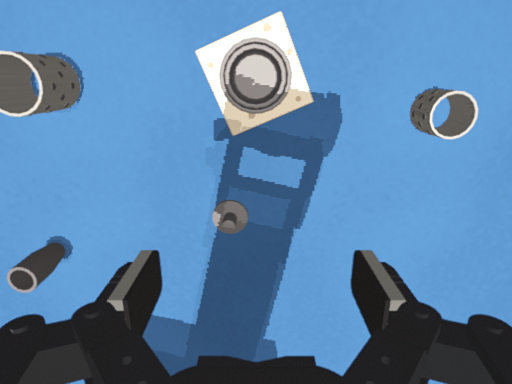

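The middle crucible is seated concentrically, with rings centred at about (256,75). Next is the narrow one.

```bash
python3 - <<'E'
from h import *
c,r,e=look((.413,.268),.074,Y); print(c,r,e)
if abs(r-18)<1.2 and e<2:
    z=pick(c,.064,.0022,zup=.24)
    B=(.6425,-.0154)
    if place(B,z+.082,above=.065):
        env.reach(camtcp(B,Y,.32),down(Y));f=eyes.grab_frame("wrist")
        cv2.imwrite("pics/w8.png",f["frame"][:,:,::-1])
        for t in(80,100):print(t,inner(f,B,.156,.014,t))
print(monitor.sense()["clock"])
E
```

```text
[0.41366211 0.26354181] 17.514387986053972 0.5270666661870254
grip gap 0.4214740027766432 F 29.943921715021133 t 24.9583
lifted gap 0.41783082390661297 [-0.04  0.2  -0.89]
guard True dz 0.4210595287861274 [0.61474714 0.32026295 4.87559796] 29.1917
pos [ 0.64262158 -0.01541613  0.12552106]
80 (array([ 0.64226283, -0.01536939]), np.float64(13.419991612365692), np.float64(0.30509006463695815))
100 (array([ 0.6423649, -0.0152109]), np.float64(13.71819110848962), np.float64(0.4180045626974091))
31.25
```

View pics/w8.png

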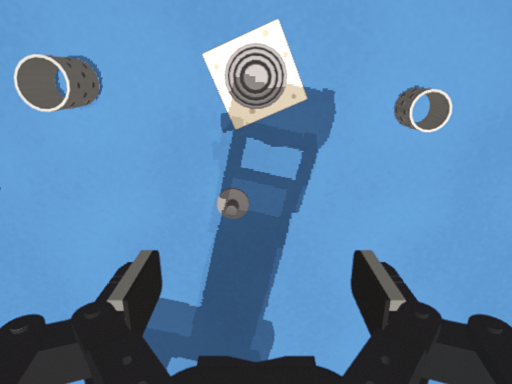

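All three rings are concentric at about (256,76). The lid is last.

```bash
python3 - <<'E'
from h import *
c,r,e=look((.466,.018),.006,Y); print(c,r,e)
if abs(r-24)<1.2 and e<2:
    c,r,e=look(c,.006,Y); print(c,r,e)
    z=pick(c,.027,0.,zup=.26)
    B=(.6424,-.0154)
    if place(B,z+.156,above=.05,guard=2.5,zup=.1):
        env.reach(camtcp(B,Y,.33),down(Y));f=eyes.grab_frame("wrist")
        cv2.imwrite("pics/w9.png",f["frame"][:,:,::-1])
        f=eyes.grab_frame("scene")["frame"][150:280,170:310,::-1]
        cv2.imwrite("pics/s9.png",cv2.resize(f,None,fx=4,fy=4,interpolation=cv2.INTER_CUBIC))
print(monitor.sense()["clock"])
E
```

```text
[0.4656022  0.01880738] 23.57997687588985 0.6987099360174914
[0.46543492 0.01884644] 23.528017635254376 0.7198302435773262
grip gap 0.1981537987405468 F 29.261949956417084 t 34.575
lifted gap 0.19614666904553235 [-0.1  -0.22  0.2 ]
guard True dz 0.19812798026236367 [-0.01988144  0.02820544  5.28143671] 38.425
pos [ 0.64255217 -0.01541847  0.16449813]
40.5083
```

View pics/w9.png

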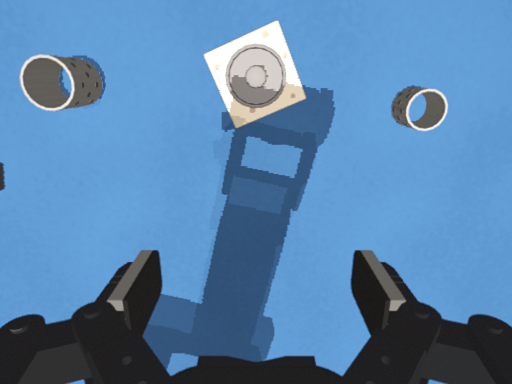

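View pics/s9.png

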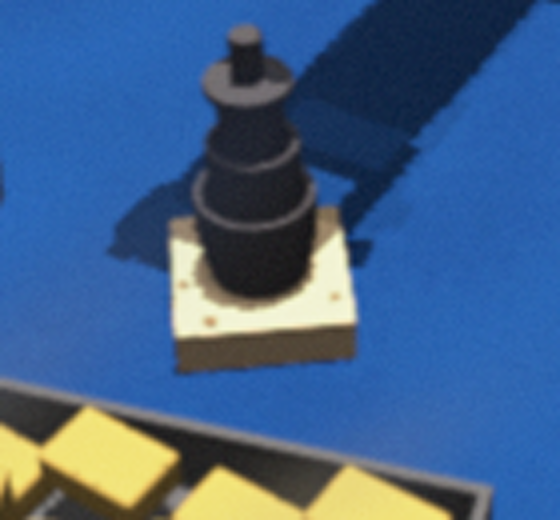

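The stack is complete. The lid lies flat and concentric at (256,76), the nest stands upright, and the arm is clear of it.

```bash
python3 -c "
from bench import job
print(job.hand_in())"
```

```text
the job is handed in; nothing more can be done
None
```

The wide, middle and narrow crucibles are nested upright on the middle of the firebrick with the lid flat and centred on top, and the job was handed in at about 40 s on the robot's clock; no verdict was returned.

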